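Cap the inlet of a particle sensor

ROBOT

A 7-joint arm with a two-finger parallel gripper is mounted at the origin on the work surface. World frame = base frame: x ahead of the robot, y to its left, z up, the work surface at z = 0. Lengths are in mm, angles in rad, forces in N, time in s.
With the tool pointing down it reaches from about 425 to 875 mm from the base axis. Payload 4.7 kg.
Tool frame: the origin (TCP) lies between the finger pads, 19 mm behind the fingertips; this is the grasp point; z points along the fingers, y is the line along which they close (so a half turn about z gives the same grasp; the last joint's range is limited). The gripper opens to 85 mm and grips with 20 to 120 N. Pads are 22 mm wide; open, the fingers measure 114 mm over their backs; the gripper's body (76 mm by 85 mm) begins 54 mm behind the grasp point. The pads swing forward as they close: fully open they stand 13 mm farther back than shut.
Start: joints at [1.223, 0.321, -0.07, 1.45, 0.023, 1.371, -0.057], TCP at [230.055, -607.945, 250.049] pointing down, gripper open.
Joint ranges: [-2.86, 2.86], [-0.3, 2.09], [-1.38, 1.24], [0.06, 2.45], [-1.56, 4.7], [0.09, 2.05], [-2.69, 2.69]. Speed limits (rad/s): [2.57, 2.57, 3.14, 3.14, 3.14, 3.14, 3.14].

INTERFACE

Orientations are given as a rotation vector (axis times angle).
In Python, from station import sense, cams, workorder, finder gives the robot as it stands.
- The arm moves only by the tool move_arm, never from a script. Its argument "increments" is a list of rows, each a list of 6 numbers: the shift along the tool's x, y, z in units of 0.2 m (1.0 is 0.2 m), then the turn, a rotation vector about the tool's x, y, z in units of 180 degrees (1.0 is 180 degrees). In form: [[dx, dy, dz, wx, wy, wz], ...]. A call has exactly 8 rows; each row is the pose to reach, as a shift and turn from the pose commanded when the call began, along the tool's axes at that moment, turning the shorter way round; what a row does not reach only later rows make up. A row lasts 1/12 s, in which the tool goes at most 41.7 mm and 7.16 degrees, less where a joint would pass 70% of its speed; a pose out of reach is approached as far as the arm can. A call with a number of a shift or a turn outside -1 to 1 is refused whole. A call with a gripper value outside its range is refused whole. "claw" is the closure, from -1 (fully open) to 1 (shut), set as the call begins (left out, the last holds). The fingers move at their own pace and stop on an object; "newtons" is the grip in N (left out, the last holds). Time passes only in rows, so rows that repeat a pose let the fingers close, or fill a call up. It gives the time, the measured TCP pose, the force, the opening and the grip force at its end, in the units of the state.
- sense(): the state, without advancing time (a new reading comes with each control period).
- cams.capture(name): name is "scene" or "top" or "wrist"; returns a dict with "image" (400x640x3 uint8, blue, green, red), "fx", "fy", "cx", "cy" (pixels), "R" (3x3) and "t" (3): a world point X has camera coordinates R X + t. Camera axes: x right, y down, z forward; pixel columns grow to the right and rows downward; lengths in mm; the calibration is good to about 2 mm. A picture is of the moment at which its call begins. There is no depth.
- workorder.finish_job(): hands the job in; it is judged then, once.
Trained networks look in the newest picture that a camera, given by its name, has taken for a name from the list of things; names that differ only in an ending like _2 or _b are one class to them, and where a whole thing is asked for, a point or a joint stands for the part that bears it (a point fixed in the world has none). Each returns a list of dicts, best first, with "conf" (0 to 1); they miss things now and then, are a little off and sometimes report something else, mostly with a low value. They report only what shows in the picture. A call takes as long as a camera call. They do not tell look-alikes from the thing itself.
- finder.spot_in(camera, name): "bbox" ([centre column, centre row, width, height] in pixels, round what is visible of it).
The state is a dict: "time_s": time; "qpos": joint angles; "joint_vel": joint speeds; "effort": joint torques, N m; "tcp_pos": TCP position; "tool_rot": TCP orientation; "force": force on the tool from outside, world axes, zero at the start; "ft_torque": the same for the moment, N m; "opening": finger opening in mm; "grip_force": force on a finger pad.
Only numpy, scipy, OpenCV 4.12 (cv2) and the standard library are available. Lean on these libraries where they do the work, as an engineer would, in place of code of your own. Each camera call takes 0.05 s, during which the arm holds its last target. There are 200 camera calls.

TASK

Put the blue screw cap on the threaded inlet on top of the particle sensor. Lower it on straight, turn it gently backward (anticlockwise from above) until you feel it drop into the start of the thread, then screw it forward (clockwise) until it is fully home, without forcing it at any point. Leave it there and do not disturb the other things on the bench.

Things in the scene. Friction and masses are not known exactly. Their poses are not given: they have to be found in the camera images.
- cap: Blue plastic screw cap, about 60 g, standing mouth down on the bench, 59 mm high. Origin: centre of its mouth rim (underside), z up. A cup of 58 mm outer diameter, 28 mm high (inside 50 mm wide, 24 mm deep); on top a wing grip: a straight bar 48 mm long along the cap's x, 18 mm thick along y, from 28 to 59 mm above the rim, centred on the axis.
- cap_wing (a point): On the cap's axis 48 mm above its rim: a good TCP height for gripping the wing from above across its 18 mm thickness (the fingertips then just clear the cup's top).
- cap_lugs (a point): On the cap's axis 2 mm above its rim. Inside the mouth are three lugs, 4 mm wide, 4 mm high, undersides flush with the rim, reaching in to 19.7 mm from the axis, at 0, 120 and 240 degrees from the cap's x. The cap has about 1.7 mm of play round the neck.
- sensor: Particle sensor, a fixed steel box with navy ends, 150 mm along its x, 190 mm along its y, top at 90 mm; origin at the centre of its underside. A brass threaded inlet neck stands upright in the middle of its top.
- inlet (a point): Centre of the neck's flat tip, on its axis, 26 mm above the box top. Core 36 mm in diameter, its top 8 mm tapering to 25 mm. Round it, out to 45 mm, three equal right-hand thread flights of 90 degrees, climbing anticlockwise by 4 mm per rad, with entry gaps of 30 degrees between. Their angle about the axis differs each time: NOT given by this point or the box.
- thread_top (a point): On the axis, level with the flights' high ends (6.7 mm below the tip). Cap rim below the tip when its lugs rest on the flights: 12 (low end) to 6.7 mm. Turning anticlockwise they climb, then drop 10 mm into the gaps. Clockwise they jam on upright stop ribs, tops 6.7 mm below the tip, at the low ends. Lugs landed on ribs first fall 5 mm onto flights; they can also land in gaps.
- thread_entry (a point): On the axis: height of the cap's rim when the lugs have dropped to the floor of the entry gaps (16.7 mm below the tip). The next rib blocks further anticlockwise turning here. Turning clockwise leads the lugs (4 mm high) into a 6 mm high groove under the flights that descends 4 mm per rad. Pushing straight down gets no deeper.
- thread_home (a point): On the axis: height of the cap's rim when fully home (21.5 mm below the tip), reached 1.4 to 1.75 rad clockwise from the entry, where the lugs meet the stop ribs and the turning moment rises. The neck sits in a rubber bush and yields 0.2 rad per N m of turning. More than 40 N between cap and neck counts as forcing.
- bottle: Bystander: small green bottle with a pale label and blue cap, 44 mm diameter, 85 mm high, origin at the centre of its underside. Leave alone.
- filter: Bystander: pale blue disc filter, 60 mm diameter, 60 mm high, origin at the centre of its underside. Leave alone.
- fitting: Bystander: brass pipe fitting, 34 mm diameter, 52 mm high, origin at the centre of its underside. Leave alone.
Things that resemble listed ones, but are neither listed nor needed, are in the scene too. There is more than one size of the cap; the one meant has the size given above.

How it is judged:
By the outcome, as a careful person would: the job done as asked, in the order asked, and still so for the second after the job is handed in, with the robot touching nothing.
It also fails if it takes over 72 s, if anything falls off the work surface, if the arm or the gripper's body presses on something with over 40 N, if the wrist force passes 120 N, or if a joint passes its speed limit or range.

## Working session

There is one attempt and no reset: what is moved stays moved. The work goes in short steps, Python scripts to look and compute and a tool call to move; the robot and the scene stay as the last step left them, time stands still between calls to the robot, and variables do not carry over. Pictures are saved under pics/ and viewed, at most 10 in all, crops included, and the job is handed in when it is done.

Besides the shell and the picture viewer there is one more tool, called after ">>>" in YAML: its name, and indented under it one key for each argument. move_arm: Moves the arm, as the interface text tells. Shifts and turns lie within -1 to 1; 1 stands for 0.2 m of shift or 180 degrees of turn. Its arguments: {"type":"object","properties":{"increments":{"type":"array","items":{"type":"array","items":{"type":"number"}}},"claw":{"type":"number"},"newtons":{"type":"number"}},"required":["increments"]}

```bash
mkdir -p pics; cat > h.py <<'E'
import numpy as np, cv2
from station import sense, cams, workorder, finder
def proj(c,X):
    p=np.asarray(c["R"])@np.asarray(X,float)+np.asarray(c["t"]).ravel(); return [c["fx"]*p[0]/p[2]+c["cx"],c["fy"]*p[1]/p[2]+c["cy"]]
def ray(c,u,v,z):
    R=np.asarray(c["R"]);t=np.asarray(c["t"]).ravel()
    d=R.T@np.array([(u-c["cx"])/c["fx"],(v-c["cy"])/c["fy"],1]);o=-R.T@t
    return (o+d*(z-o[2])/d[2]).round(1)
E
python3 - <<'E'
from h import *
s=sense();print({k:np.round(v,3).tolist() for k,v in s.items()})
ims=[]
for n in ["scene","top"]:
    c=cams.capture(n);ims.append(c["image"])
    print(n,c["fx"],np.round(-np.asarray(c["R"]).T@np.asarray(c["t"]).ravel(),0))
    for k,z in [("cap",28),("sensor",90),("inlet",116),("bottle",85),("filter",60),("fitting",52)]:
        for d in finder.spot_in(n,k)[:4]:
            print(k,np.round(d["conf"],2),np.round(d["bbox"]),ray(c,*d["bbox"][:2],z))
    cv2.imwrite(f"pics/{n}.png",c["image"])
E
```

```text
{'time_s': 0.0, 'qpos': [1.223, 0.322, -0.07, 1.452, 0.023, 1.371, -0.057], 'joint_vel': [-0.001, 0.001, -0.001, 0.001, -0.001, -0.0, -0.001], 'effort': [0.001, -49.358, -0.382, -31.433, 0.013, 0.011, -0.0], 'tcp_pos': [229.836, -607.471, 248.912], 'tool_rot': [-3.088, -0.565, 0.001], 'force': [0.131, 0.38, 0.006], 'ft_torque': [0.019, -0.007, -0.008], 'grip_force': 0.0, 'opening': 85.418}
scene 409.17662126791555 [1262.  635.  778.]
cap 0.96 [393. 277.  25.  30.] [609.1 313.   28. ]
cap 0.84 [358. 295.  41.  41.] [712.2 281.5  28. ]
cap 0.71 [432. 295.  40.  51.] [595.2 412.2  28. ]
sensor 0.71 [285. 218.  78.  76.] [677.2   4.9  90. ]
inlet 0.7 [284. 218.  79.  72.] [701.5  27.6 116. ]
bottle 0.78 [247. 182.  18.  24.] [ 630.5 -207.6   85. ]
filter 0.67 [270. 164.  15.  18.] [ 483.5 -266.3   60. ]
fitting 0.68 [413. 251.  16.  16.] [518.5 309.4  52. ]
fitting 0.4 [395. 275.  20.  29.] [619.6 322.2  52. ]
top 368.7059020623119 [ 478.   37. 1069.]
cap 0.79 [232. 199.  26.  20.] [599.3 314.4  28. ]
cap 0.73 [242. 162.  30.  29.] [706. 285.  28.]
cap 0.59 [193. 199.  35.  28.] [602.  426.2  28. ]
sensor 0.61 [361. 182.  77.  68.] [632.8 -49.5  90. ]
sensor 0.49 [232. 199.  22.  22.] [594.  298.7  90. ]
inlet 0.71 [358. 185.  80.  66.] [619.4 -38.6 116. ]
bottle 0.64 [439. 197.  22.  18.] [ 587.3 -254.7   85. ]
filter 0.92 [452. 246.  22.  19.] [ 458.7 -290.9   60. ]
fitting 0.29 [439. 197.  14.  14.] [ 592.1 -265.1   52. ]
```

View pics/top.png

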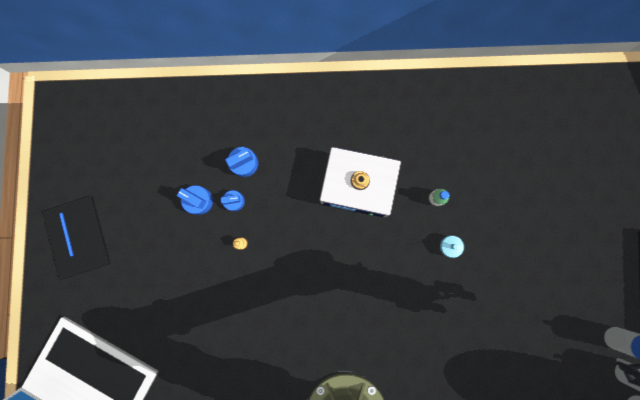

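View pics/scene.png

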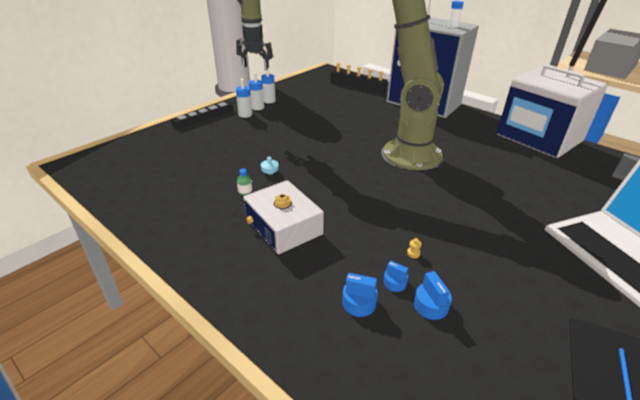

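```bash
python3 - <<'E'
from h import *
from scipy.spatial.transform import Rotation as R
s=sense();print(R.from_rotvec(s["tool_rot"]).as_matrix().round(3))
c=cams.capture("top");d=cams.capture("scene")
a=cv2.resize(c["image"][140:225,170:270],None,fx=4,fy=4,interpolation=cv2.INTER_CUBIC)
b=cv2.resize(d["image"][255:340,330:460],None,fx=3,fy=4*85/85,interpolation=cv2.INTER_CUBIC)
cv2.imwrite("pics/crop1.png",np.hstack([a,b]))
for p,z in [((232,200),40),((242,162),40),((193,199),40),((361,180),116)]: print(p,ray(c,*p,z))
for p,z in [((395,276),30),((283,200),116)]: print(p,ray(d,*p,z))
w=cams.capture("wrist");T=R.from_rotvec(s["tool_rot"]).as_matrix()
o=-np.asarray(w["R"]).T@np.asarray(w["t"]).ravel()
print(w["fx"],"cam in tool",(T.T@(o-s["tcp_pos"])).round(1),"\n",(np.asarray(w["R"])@T).round(3))
E
```

```text
[[ 0.935  0.354 -0.   ]
 [ 0.354 -0.935 -0.   ]
 [-0.     0.    -1.   ]]
(232, 200) [596.2 310.9  40. ]
(242, 162) [704.9 282.7  40. ]
(193, 199) [601.2 422.8  40. ]
(361, 180) [633.2 -47.8 116. ]
(395, 276) [604.3 314.2  30. ]
(283, 200) [649. -31. 116.]
359.41323050655126 cam in tool [  67.6    0.3 -124. ] 
 [[ 0.001  1.    -0.   ]
 [-0.965  0.    -0.263]
 [-0.263  0.     0.965]]
```

View pics/crop1.png

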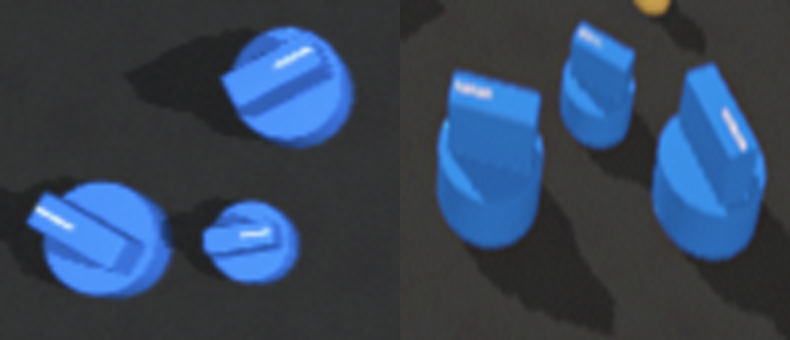

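The caps in the top picture are at (232,200), (242,162) and (193,199). The one at (232,200) is about 22 px wide, roughly 58 mm, and the other two are about 30 px. So (232,200) is the one meant, and the crop confirms it is the small one. First I'll look over the inlet.

>>> move_arm:
  increments:
    - [0.12,-0.08,0,0,0,0]
    - [0.24,-0.16,0,0,0,0]
    - [0.36,-0.24,0,0,0,0]
    - [0.48,-0.32,0,0,0,0]
    - [0.6,-0.4,0,0,0,0]
    - [0.72,-0.48,0,0,0,0]
    - [0.84,-0.56,0,0,0,0]
    - [0.97,-0.64,0,0,0,0]
  claw: 0

```text
time_s: 1.52
tcp_pos: [366.5, -418.6, 250.3]
tool_rot: [3.09, 0.564, -0.0]
force: [0.3, -1.5, 0.3]
opening: 42.9
grip_force: 0.0
```

>>> move_arm:
  increments:
    - [0.12,-0.08,0,0,0,0]
    - [0.24,-0.16,0,0,0,0]
    - [0.36,-0.24,0,0,0,0]
    - [0.48,-0.32,0,0,0,0]
    - [0.6,-0.4,0,0,0,0]
    - [0.72,-0.48,0,0,0,0]
    - [0.84,-0.56,0,0,0,0]
    - [0.97,-0.64,0,0,0,0]

```text
time_s: 2.18
tcp_pos: [502.7, -230.3, 250.3]
tool_rot: [3.09, 0.564, 0.0]
force: [0.7, 0.5, -0.4]
opening: 42.9
grip_force: 0.0
```

>>> move_arm:
  increments:
    - [0.12,-0.08,0,0,0,-0.035]
    - [0.24,-0.16,0,0,0,-0.07]
    - [0.36,-0.24,0,0,0,-0.11]
    - [0.48,-0.32,0,0,0,-0.15]
    - [0.6,-0.4,0,0,0,-0.19]
    - [0.72,-0.48,0,0,0,-0.23]
    - [0.84,-0.56,0,0,0,-0.27]
    - [0.97,-0.64,0,0,0,-0.3]

```text
time_s: 2.85
tcp_pos: [639.0, -42.0, 250.2]
tool_rot: [2.491, 1.913, -0.0]
force: [0.5, 0.3, 0.2]
opening: 42.6
grip_force: 0.0
```

```bash
cat > look.py <<'E'
import sys
from h import *
from scipy.spatial.transform import Rotation as R
s=sense();T=R.from_rotvec(s["tool_rot"]).as_matrix()
print(s["time_s"],np.round(s["tcp_pos"],1),"yaw",np.degrees(np.arctan2(T[1,0],T[0,0])).round(1),"q",np.round(s["qpos"],2),"open",s["opening"])
w=cams.capture("wrist");np.savez("w.npz",**{k:w[k] for k in w})
cv2.imwrite(f"pics/{sys.argv[1]}.png",w["image"])
for k,z in [(sys.argv[2],float(sys.argv[3]))]:
    for d in finder.spot_in("wrist",k)[:3]: print(k,d["conf"],np.round(d["bbox"]),ray(w,*d["bbox"][:2],z))
E
python3 look.py w1 inlet 116
```

```text
2.85 [639.  -42.  250.2] yaw 75.0 q [ 0.5   0.36 -0.61  1.46  0.21  1.39 -0.38] open 42.610086996854236
inlet 0.97 [316. 190. 194. 227.] [640.  -32.7 116. ]
```

View pics/w1.png

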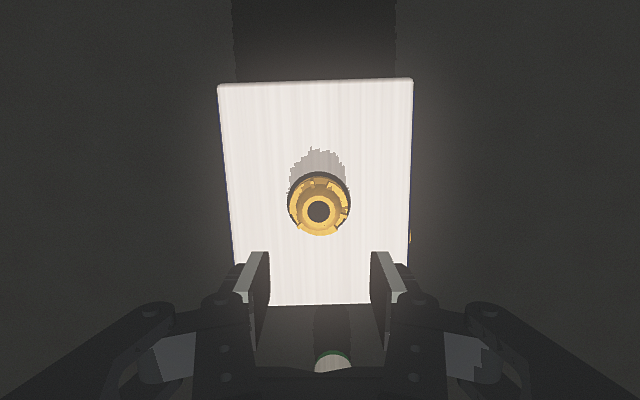

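The picture shows the inlet tip centred at about (318,212), with the fingers at the bottom and the sensor's white top around it. I'll enlarge the neck.

```bash
python3 - <<'E'
from h import *
w=np.load("w.npz");print(ray(w,318,211,116),"top circle px for world x:",proj(w,ray(w,318,211,116)+[25,0,0]))
cv2.imwrite("pics/neck.png",cv2.resize(w["image"][160:250,270:370],None,fx=6,fy=6,interpolation=cv2.INTER_CUBIC))
E
```

```text
[637.4 -48.2 116. ] top circle px for world x: [np.float64(350.5177892223527), np.float64(202.6455139369286)]
```

View pics/neck.png

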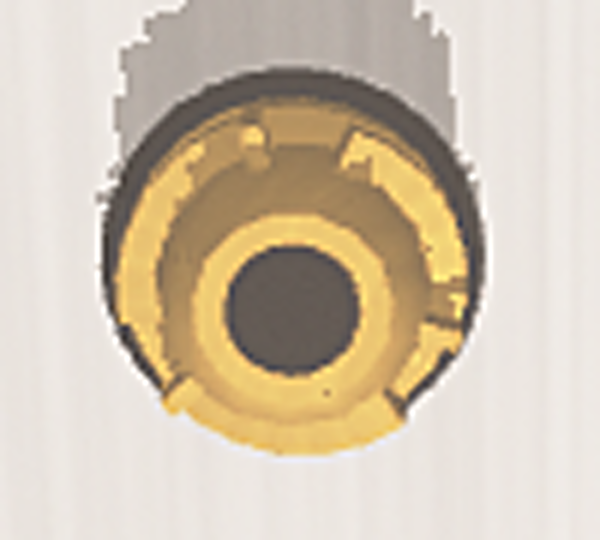

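The neck crop shows the tip at image (318.7,211.3). One entry gap is at the top, about 88° in the image, between the rib at crop (255,140) and the flight's high end at (350,150). That puts the gaps near world 73°, 193° and 313°. Next, the cap.

>>> move_arm:
  increments:
    - [0.1,-0.04,0,0,0,0]
    - [0.2,-0.08,0,0,0,0]
    - [0.3,-0.12,0,0,0,0]
    - [0.4,-0.16,0,0,0,0]
    - [0.5,-0.2,0,0,0,0]
    - [0.61,-0.24,0,0,0,0]
    - [0.72,-0.28,0,0,0,0]
    - [0.83,-0.325,0,0,0,0]

```text
time_s: 3.62
tcp_pos: [619.4, 134.6, 250.1]
tool_rot: [2.498, 1.904, -0.0]
force: [0.4, -0.2, -0.1]
opening: 42.8
grip_force: 0.0
```

>>> move_arm:
  increments:
    - [0.1,-0.04,0.03,0,0,0]
    - [0.2,-0.08,0.06,0,0,0]
    - [0.3,-0.12,0.09,0,0,0]
    - [0.4,-0.16,0.12,0,0,0]
    - [0.5,-0.2,0.16,0,0,0]
    - [0.61,-0.24,0.2,0,0,0]
    - [0.72,-0.28,0.23,0,0,0]
    - [0.83,-0.325,0.25,0,0,0]

```text
time_s: 4.28
tcp_pos: [600.5, 311.5, 199.1]
tool_rot: [2.498, 1.904, -0.002]
force: [0.5, -0.4, 0.1]
opening: 42.7
grip_force: 0.0
```

```bash
python3 look.py w2 cap 40
```

```text
4.2833 [600.5 311.5 199.1] yaw 74.6 q [-0.01  0.5  -0.71  1.42  0.32  1.34 -1.  ] open 42.70800225499852
cap 0.89 [316. 191.  69.  80.] [599.3 314.9  40. ]
cap 0.89 [460. 191. 124. 103.] [711.4 284.4  40. ]
cap 0.57 [283.  55. 113. 110.] [603.7 419.5  40. ]
```

View pics/w2.png

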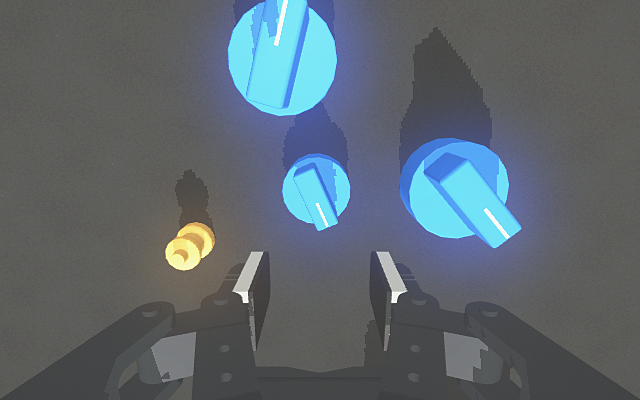

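The picture shows the small cap at (316,190), its wing running from about (302,170) to (327,228). The two larger caps are at (283,55) and (460,190).

```bash
python3 - <<'E'
from h import *
w=np.load("w.npz");im=w["image"].astype(int)[140:245,270:365]
m=im[:,:,2]>190
y,x=np.nonzero(m);P=np.array([ray(w,a+270,b+140,59)[:2] for a,b in zip(x,y)])
v=np.linalg.eigh(np.cov(P.T))[1][:,1];print(len(P),P.mean(0),P.min(0),P.max(0),"mark yaw",np.degrees(np.arctan2(v[1],v[0])))
blue=((im[:,:,0]-im[:,:,2])>100).astype(np.uint8)
y,x=np.nonzero(blue);print("blue",x.min()+270,x.max()+270,y.min()+140,y.max()+140)
g=cv2.resize(w["image"][140:245,270:365],None,fx=6,fy=6-.3,interpolation=cv2.INTER_CUBIC)
# model overlay
for cx,cy,yw,col in [(600,314,-1,(0,0,255))]:
    yw=np.arctan2(v[1],v[0]);
    for z,h in [(59,0)]:
        q=[np.array([cx,cy])+a*24*np.array([np.cos(yw),np.sin(yw)])+b*9*np.array([-np.sin(yw),np.cos(yw)]) for a,b in [(1,1),(1,-1),(-1,-1),(-1,1)]]
        q=np.array([proj(w,[*p,z]) for p in q]);cv2.polylines(g,[((q-[270,140])*[6,5.7]).astype(int)],True,col)
    q=np.array([proj(w,[cx+29*np.cos(t),cy+29*np.sin(t),28]) for t in np.linspace(0,6.3,60)]);cv2.polylines(g,[((q-[270,140])*[6,5.7]).astype(int)],True,(0,255,0))
cv2.imwrite("pics/ov.png",g)
E
```

```text
73 [600.37123288 300.40684932] [598.1 290.2] [602.8 310.2] mark yaw 98.44569870787818
blue 282 350 153 230
```

View pics/ov.png

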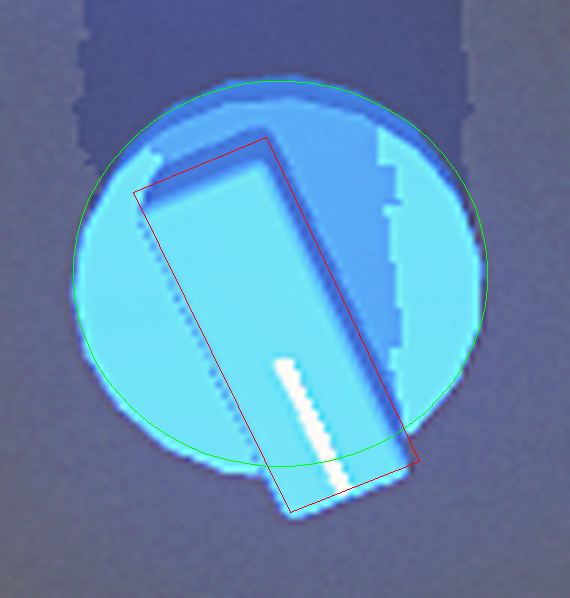

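>>> move_arm:
  increments:
    - [0.001,-0.001,0.04,0,0,-0.016]
    - [0.002,-0.002,0.1,0,0,-0.033]
    - [0.003,-0.003,0.16,0,0,-0.05]
    - [0.004,-0.004,0.23,0,0,-0.067]
    - [0.005,-0.005,0.3,0,0,-0.084]
    - [0.005,-0.006,0.36,0,0,-0.1]
    - [0.005,-0.007,0.4,0,0,-0.117]
    - [0.005,-0.007,0.42,0,0,-0.132]

```text
time_s: 5.05
tcp_pos: [599.5, 310.8, 114.4]
tool_rot: [2.05, 2.38, -0.004]
force: [0.3, -0.7, -0.2]
opening: 42.6
grip_force: 0.0
```

>>> move_arm:
  increments:
    - [0,0,0.05,0,0,0]
    - [0,0,0.1,0,0,0]
    - [0,0,0.16,0,0,0]
    - [0,0,0.22,0,0,0]
    - [0,0,0.27,0,0,0]
    - [0,0,0.31,0,0,0]
    - [0,0,0.328,0,0,0]
    - [0,0,0.328,0,0,0]

```text
time_s: 5.72
tcp_pos: [598.8, 312.8, 49.0]
tool_rot: [-2.05, -2.379, 0.003]
force: [0.4, -0.1, 1.1]
opening: 42.5
grip_force: 0.0
```

```bash
cat > st.py <<'E'
from h import *
from scipy.spatial.transform import Rotation as R
s=sense();T=R.from_rotvec(s["tool_rot"]).as_matrix()
print(round(s["time_s"],2),np.round(s["tcp_pos"],1),"yaw",np.degrees(np.arctan2(T[1,0],T[0,0])).round(1),"q",np.round(s["qpos"],2),"open",round(s["opening"],1),"F",np.round(s["force"],1),"M",np.round(s["ft_torque"],2),"g",round(s["grip_force"],1),"tilt",T[:,2].round(3))
E
python3 st.py
```

```text
5.72 [598.8 312.8  49. ] yaw 98.5 q [ 0.01  0.65 -0.72  1.56  0.46  1.11 -0.68] open 42.5 F [ 0.4 -0.1  1.1] M [-0.04  0.02 -0.04] g 0.0 tilt [-0.002 -0.001 -1.   ]
```

>>> move_arm:
  increments:
    - [0,0,0,0,0,0]
    - [0,0,0,0,0,0]
    - [0,0,0,0,0,0]
    - [0,0,0,0,0,0]
    - [0,0,0,0,0,0]
    - [0,0,0,0,0,0]
    - [0,0,0,0,0,0]
    - [0,0,0,0,0,0]
  claw: 1
  newtons: 60

```text
time_s: 6.38
tcp_pos: [599.9, 313.4, 51.3]
tool_rot: [2.051, 2.379, 0.002]
force: [0.2, 0.5, 5.6]
opening: 17.0
grip_force: 61.5
```

```bash
python3 st.py
```

```text
6.38 [599.9 313.4  51.3] yaw 98.5 q [ 0.01  0.65 -0.73  1.56  0.46  1.11 -0.68] open 17.0 F [0.2 0.5 5.6] M [ 0.05  0.05 -0.03] g 61.5 tilt [ 0.001  0.001 -1.   ]
```

>>> move_arm:
  increments:
    - [0,0,-0.05,0,0,0]
    - [0,0,-0.12,0,0,0]
    - [0,0,-0.22,0,0,0]
    - [0,0,-0.34,0,0,0]
    - [0,0,-0.48,0,0,0]
    - [0,0,-0.62,0,0,0]
    - [0,0,-0.74,0,0,0]
    - [0,0,-0.8,0,0,0]

```text
time_s: 7.05
tcp_pos: [600.2, 314.0, 215.0]
tool_rot: [2.049, 2.378, 0.007]
force: [0.6, 0.3, 0.2]
opening: 17.0
grip_force: 60.6
```

>>> move_arm:
  increments:
    - [-0.07,-0.005,0,0,0,0]
    - [-0.18,-0.01,0,0,0,0]
    - [-0.3,-0.015,0,0,0,0]
    - [-0.42,-0.02,0,0,0,0]
    - [-0.54,-0.025,0,0,0,0]
    - [-0.66,-0.03,0,0,0,0]
    - [-0.78,-0.035,0,0,0,0]
    - [-0.907,-0.04,0,0,0,0]

```text
time_s: 7.72
tcp_pos: [617.7, 131.5, 210.1]
tool_rot: [-2.05, -2.38, 0.001]
force: [-0.1, -1.1, -0.8]
opening: 16.9
grip_force: 60.6
```

>>> move_arm:
  increments:
    - [-0.12,-0.005,0,0,0,0.038]
    - [-0.24,-0.01,0,0,0,0.076]
    - [-0.36,-0.015,0,0,0,0.114]
    - [-0.48,-0.02,0,0,0,0.152]
    - [-0.6,-0.025,0,0,0,0.19]
    - [-0.72,-0.03,0,0,0,0.228]
    - [-0.82,-0.035,0,0,0,0.266]
    - [-0.907,-0.04,0,0,0,0.304]

```text
time_s: 8.38
tcp_pos: [636.6, -50.4, 210.0]
tool_rot: [2.919, 1.16, -0.002]
force: [0.7, 0.1, -0.7]
opening: 17.1
grip_force: 60.6
```

```bash
python3 st.py; python3 - <<'E'
from h import *
g=[]
for n,X in [("scene",(637.4,-48.2,135)),("top",(637,-48,135)),("wrist",None)]:
    c=cams.capture(n)
    u,v=(320,250) if X is None else proj(c,X)
    u,v=int(u),int(v);k=2.5 if X is None else 6
    h=int(125/k*1.0)
    im=c["image"][max(0,v-int(300/k/1)):v+int(300/k),max(0,u-int(130/k)):u+int(130/k)]
    np.savez(f"{n}.npz",**c)
    g.append(cv2.resize(im,(260,600),interpolation=cv2.INTER_CUBIC))
cv2.imwrite("pics/over.png",np.hstack(g))
E
```

```text
8.38 [636.6 -50.4 210. ] yaw 43.3 q [ 0.47  0.37 -0.55  1.52  0.2   1.31 -0.92] open 17.1 F [ 0.7  0.1 -0.7] M [-0.01 -0.01  0.04] g 60.6 tilt [-0.001 -0.001 -1.   ]
```

View pics/over.png

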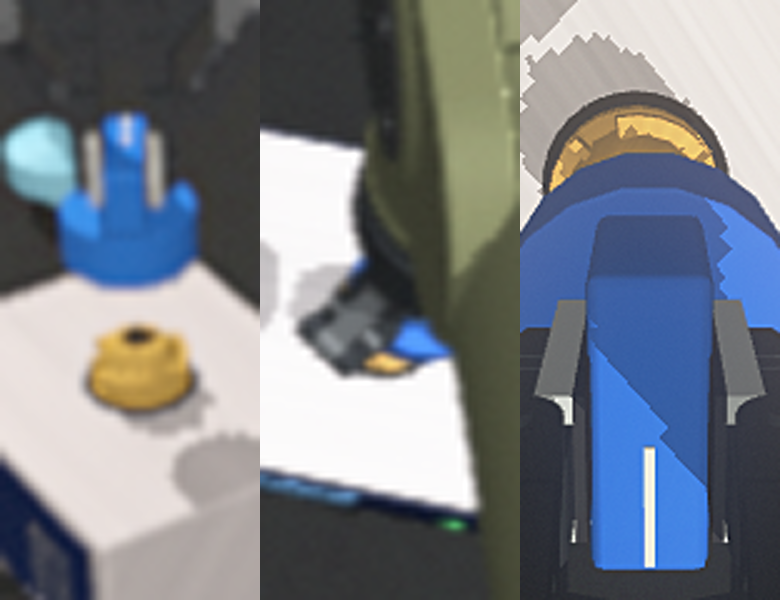

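The wrist crop shows the marked wing end toward the gripper, and the neck partly hidden behind the cap. The scene crop shows the cap hanging almost exactly over the neck. I'll check the centring numerically.

```bash
python3 - <<'E'
from h import *
w=np.load("wrist.npz");s=np.load("scene.npz")
for r in (22.5,26):
  q=np.array([proj(w,[637.4+r*np.cos(t),-48.2+r*np.sin(t),90]) for t in np.linspace(0,6.3,400)])
  print("ring r",r,q[:,0].min(),q[:,0].max(),q[:,1].min())
print("seen ring", 268+(543-520)/2.5,268+(728-520)/2.5,130+93/2.5)
p=proj(s,(637.4,-48.2,135));u0,v0=int(p[0]),int(p[1])
sx=260/(2*int(130/6));sy=6.0
f=lambda X:[round((proj(s,X)[0]-(u0-21))*260/42),round((proj(s,X)[1]-(v0-50))*6)]
print("scene tip",f((637.4,-48.2,116)),"TCP cap rim",f((637.4,-48.2,161)),"wing top",f((637.4,-48.2,220)))
for z in (161,189,220): print("tcp",f((636.6,-50.4,z)))
E
```

```text
ring r 22.5 281.51774803402867 345.7838847735936 170.97090652505034
ring r 26 276.51325903037264 350.7838980554393 165.87900966958662
seen ring 277.2 351.2 167.2
scene tip [134, 334] TCP cap rim [130, 253] wing top [124, 140]
tcp [128, 250]
tcp [125, 198]
tcp [122, 138]
```

```bash
python3 - <<'E'
from h import *
from scipy.spatial.transform import Rotation as R
p=np.array([230.055,-607.945,250.049])
P=[]
yaw=np.radians(20.75)
for d in [(.97,-.64,0,0),(.97,-.64,0,0),(.97,-.64,0,-.3),(.83,-.325,0,0),(.83,-.325,.25,0),(.005,-.007,.42,-.132),(0,0,.328,0),(0,0,-.8,0),(-.907,-.04,0,0),(-.907,-.04,0,.304)]:
    T=R.from_euler('z',yaw).as_matrix()@np.diag([1,-1,-1]);p=p+T@(200*np.array(d[:3]));yaw-=np.pi*d[3];P.append(p.round(1))
print(P[2],P[4],P[6],p,np.degrees(yaw))
for i in range(10):
    cams.capture("top");s=sense();P.append(s["tcp_pos"])
print(np.mean(P[10:],0),np.std(P[10:],0))
E
```

```text
[638.3 -42.7 250. ] [600.2 311.8 200. ] [599.1 313.2  50.4] [636.93631126 -47.99251774 210.449     ] 43.790000000000006
[636.96572444 -46.80641811 210.36393771] [0.14180699 0.65057872 0.12559516]
```

>>> move_arm:
  increments:
    - [-0.001,0.004,0.02,0,0,0]
    - [-0.001,0.004,0.06,0,0,0]
    - [-0.001,0.004,0.1,0,0,0]
    - [-0.001,0.004,0.14,0,0,0]
    - [-0.001,0.004,0.18,0,0,0]
    - [-0.001,0.004,0.21,0,0,0]
    - [-0.001,0.004,0.23,0,0,0]
    - [-0.001,0.004,0.24,0,0,0]

```text
time_s: 9.7
tcp_pos: [637.1, -48.8, 161.3]
tool_rot: [-2.915, -1.171, 0.002]
force: [1.0, 0.2, -1.3]
opening: 17.3
grip_force: 60.6
```

>>> move_arm:
  increments:
    - [0,0,0.003,0,0,0]
    - [0,0,0.006,0,0,0]
    - [0,0,0.009,0,0,0]
    - [0,0,0.012,0,0,0]
    - [0,0,0.014,0,0,0]
    - [0,0,0.016,0,0,0]
    - [0,0,0.018,0,0,0]
    - [0,0,0.02,0,0,0]

```text
time_s: 10.37
tcp_pos: [637.6, -48.8, 158.4]
tool_rot: [2.915, 1.171, 0.0]
force: [0.5, 0.6, -1.0]
opening: 17.0
grip_force: 60.6
```

```bash
python3 st.py
```

```text
10.37 [637.6 -48.8 158.4] yaw 43.8 q [ 0.46  0.41 -0.54  1.58  0.22  1.22 -0.93] open 17.0 F [ 0.5  0.6 -1. ] M [ 0.01 -0.05 -0.03] g 60.6 tilt [ 0. -0. -1.]
```

>>> move_arm:
  increments:
    - [0,0,0.003,0,0,0]
    - [0,0,0.006,0,0,0]
    - [0,0,0.009,0,0,0]
    - [0,0,0.012,0,0,0]
    - [0,0,0.014,0,0,0]
    - [0,0,0.016,0,0,0]
    - [0,0,0.018,0,0,0]
    - [0,0,0.02,0,0,0]

```text
time_s: 11.03
tcp_pos: [637.7, -48.8, 155.4]
tool_rot: [2.915, 1.171, 0.001]
force: [-2.4, 0.1, 6.6]
opening: 17.1
grip_force: 61.7
```

```bash
python3 st.py
```

```text
11.03 [637.7 -48.8 155.4] yaw 43.8 q [ 0.46  0.41 -0.54  1.58  0.22  1.21 -0.93] open 17.1 F [-2.4  0.1  6.6] M [-0.03  0.66 -0.01] g 61.7 tilt [ 0.001 -0.    -1.   ]
```

Contact came with the rim about 11 mm below the tip, so the lugs are on the low part of the flights. Now turning gently backward, following the climb.

>>> move_arm:
  increments:
    - [0,0,-0.001,0,0,-0.025]
    - [0,0,-0.003,0,0,-0.05]
    - [0,0,-0.004,0,0,-0.08]
    - [0,0,-0.006,0,0,-0.11]
    - [0,0,-0.007,0,0,-0.14]
    - [0,0,-0.009,0,0,-0.17]
    - [0,0,-0.01,0,0,-0.2]
    - [0,0,-0.012,0,0,-0.22]

```text
time_s: 11.7
tcp_pos: [637.9, -48.0, 158.1]
tool_rot: [2.341, 2.094, 0.002]
force: [-1.8, 1.1, 6.0]
opening: 17.2
grip_force: 61.6
```

```bash
python3 st.py
```

```text
11.7 [637.9 -48.  158.1] yaw 83.6 q [ 0.55  0.43 -0.66  1.57  0.28  1.23 -0.27] open 17.2 F [-1.8  1.1  6. ] M [ 0.3   0.59 -0.15] g 61.6 tilt [ 0.001  0.001 -1.   ]
```

>>> move_arm:
  increments:
    - [0,0,-0.001,0,0,-0.022]
    - [0,0,-0.003,0,0,-0.044]
    - [0,0,-0.004,0,0,-0.066]
    - [0,0,-0.005,0,0,-0.088]
    - [0,0,-0.006,0,0,-0.11]
    - [0,0,-0.007,0,0,-0.132]
    - [0,0,-0.008,0,0,-0.154]
    - [0,0,-0.009,0,0,-0.176]

```text
time_s: 12.37
tcp_pos: [638.3, -47.7, 160.0]
tool_rot: [1.681, 2.652, 0.003]
force: [0.3, 1.7, 4.1]
opening: 17.0
grip_force: 61.3
```

```bash
python3 st.py
```

```text
12.37 [638.3 -47.7 160. ] yaw 115.3 q [ 0.62  0.46 -0.76  1.57  0.33  1.24  0.24] open 17.0 F [0.3 1.7 4.1] M [ 0.42  0.08 -0.06] g 61.3 tilt [ 0.002  0.001 -1.   ]
```

>>> move_arm:
  increments:
    - [0,0,0,0,0,-0.008]
    - [0,0,0,0,0,-0.016]
    - [0,0,0,0,0,-0.024]
    - [0,0,0,0,0,-0.032]
    - [0,0,0,0,0,-0.04]
    - [0,0,0,0,0,-0.048]
    - [0,0,0,0,0,-0.048]
    - [0,0,0,0,0,-0.048]

```text
time_s: 13.03
tcp_pos: [636.8, -49.0, 157.8]
tool_rot: [-1.482, -2.768, 0.001]
force: [-0.3, 1.9, 0.3]
opening: 17.0
grip_force: 60.8
```

```bash
python3 st.py
```

```text
13.03 [636.8 -49.  157.8] yaw 123.7 q [ 0.64  0.47 -0.79  1.57  0.35  1.25  0.38] open 17.0 F [-0.3  1.9  0.3] M [0.42 0.19 0.04] g 60.8 tilt [-0.002  0.    -1.   ]
```

It dropped: Fz went to about 0 and z sank. Now lowering to the gap floor.

>>> move_arm:
  increments:
    - [0,0,0.005,0,0,-0.01]
    - [0,0,0.01,0,0,-0.015]
    - [0,0,0.015,0,0,-0.015]
    - [0,0,0.02,0,0,-0.015]
    - [0,0,0.025,0,0,-0.015]
    - [0,0,0.03,0,0,-0.015]
    - [0,0,0.035,0,0,-0.015]
    - [0,0,0.035,0,0,-0.015]

```text
time_s: 13.7
tcp_pos: [637.5, -49.0, 151.3]
tool_rot: [-1.417, -2.804, 0.0]
force: [-0.0, 0.4, -0.4]
opening: 17.1
grip_force: 60.7
```

```bash
python3 st.py
```

```text
13.7 [637.5 -49.  151.3] yaw 126.4 q [ 0.64  0.48 -0.8   1.58  0.36  1.24  0.42] open 17.1 F [-0.   0.4 -0.4] M [0.16 0.14 0.07] g 60.7 tilt [-0. -0. -1.]
```

>>> move_arm:
  increments:
    - [0,0,0.003,0,0,0]
    - [0,0,0.006,0,0,0]
    - [0,0,0.009,0,0,0]
    - [0,0,0.012,0,0,0]
    - [0,0,0.014,0,0,0]
    - [0,0,0.016,0,0,0]
    - [0,0,0.016,0,0,0]
    - [0,0,0.016,0,0,0]

```text
time_s: 14.37
tcp_pos: [637.7, -48.9, 150.2]
tool_rot: [1.417, 2.803, -0.001]
force: [-3.8, 0.1, 8.8]
opening: 17.0
grip_force: 62.1
```

```bash
python3 st.py
```

```text
14.37 [637.7 -48.9 150.2] yaw 126.4 q [ 0.64  0.48 -0.8   1.58  0.36  1.23  0.42] open 17.0 F [-3.8  0.1  8.8] M [0.07 1.09 0.04] g 62.1 tilt [ 0.001 -0.001 -1.   ]
```

Lugs are on the gap floor, 10 mm below the crest. Now screwing forward.

>>> move_arm:
  increments:
    - [0,0,0,0,0,0.03]
    - [0,0,0.001,0,0,0.06]
    - [0,0,0.002,0,0,0.09]
    - [0,0,0.004,0,0,0.12]
    - [0,0,0.006,0,0,0.15]
    - [0,0,0.008,0,0,0.18]
    - [0,0,0.01,0,0,0.21]
    - [0,0,0.011,0,0,0.24]

```text
time_s: 15.03
tcp_pos: [637.6, -49.2, 148.2]
tool_rot: [2.353, 2.079, -0.001]
force: [-4.6, 1.0, 8.1]
opening: 16.7
grip_force: 62.0
```

```bash
python3 st.py
```

```text
15.03 [637.6 -49.2 148.2] yaw 82.9 q [ 0.54  0.44 -0.65  1.59  0.28  1.21 -0.29] open 16.7 F [-4.6  1.   8.1] M [0.03 1.01 0.12] g 62.0 tilt [ 0.001 -0.002 -1.   ]
```

>>> move_arm:
  increments:
    - [0,0,0.001,0,0,0.02]
    - [0,0,0.002,0,0,0.04]
    - [0,0,0.003,0,0,0.06]
    - [0,0,0.004,0,0,0.08]
    - [0,0,0.005,0,0,0.1]
    - [0,0,0.006,0,0,0.12]
    - [0,0,0.008,0,0,0.14]
    - [0,0,0.01,0,0,0.16]

```text
time_s: 15.7
tcp_pos: [638.0, -49.3, 146.2]
tool_rot: [2.795, 1.431, 0.001]
force: [-2.6, 1.2, 9.1]
opening: 17.1
grip_force: 62.0
```

```bash
python3 st.py
```

```text
15.7 [638.  -49.3 146.2] yaw 54.2 q [ 0.48  0.42 -0.57  1.59  0.24  1.2  -0.76] open 17.1 F [-2.6  1.2  9.1] M [-0.05  0.91  0.12] g 62.0 tilt [ 0.001 -0.002 -1.   ]
```

>>> move_arm:
  increments:
    - [0,0,0.001,0,0,0.01]
    - [0,0,0.002,0,0,0.02]
    - [0,0,0.003,0,0,0.03]
    - [0,0,0.003,0,0,0.04]
    - [0,0,0.004,0,0,0.05]
    - [0,0,0.004,0,0,0.06]
    - [0,0,0.004,0,0,0.07]
    - [0,0,0.004,0,0,0.07]

```text
time_s: 16.37
tcp_pos: [638.2, -49.1, 145.3]
tool_rot: [2.934, 1.118, 0.002]
force: [-3.5, -0.9, 7.6]
opening: 17.0
grip_force: 61.7
```

```bash
python3 st.py
```

```text
16.37 [638.2 -49.1 145.3] yaw 41.7 q [ 0.45  0.42 -0.53  1.59  0.22  1.19 -0.97] open 17.0 F [-3.5 -0.9  7.6] M [-0.09  0.71  0.05] g 61.7 tilt [ 0.002 -0.001 -1.   ]
```

>>> move_arm:
  increments:
    - [0,0,0.001,0,0,0.008]
    - [0,0,0.001,0,0,0.016]
    - [0,0,0.002,0,0,0.024]
    - [0,0,0.002,0,0,0.032]
    - [0,0,0.003,0,0,0.04]
    - [0,0,0.003,0,0,0.048]
    - [0,0,0.003,0,0,0.048]
    - [0,0,0.003,0,0,0.048]

```text
time_s: 17.03
tcp_pos: [637.8, -49.2, 145.0]
tool_rot: [3.009, 0.897, 0.001]
force: [-4.1, -1.0, 9.6]
opening: 17.4
grip_force: 62.2
```

```bash
python3 st.py
```

```text
17.03 [637.8 -49.2 145. ] yaw 33.2 q [ 0.43  0.41 -0.5   1.59  0.21  1.19 -1.11] open 17.4 F [-4.1 -1.   9.6] M [-0.1   1.09  0.39] g 62.2 tilt [ 0.001 -0.002 -1.   ]
```

>>> move_arm:
  increments:
    - [0,0,-0.002,0,0,0]
    - [0,0,-0.004,0,0,0.002]
    - [0,0,-0.005,0,0,0.004]
    - [0,0,-0.005,0,0,0.006]
    - [0,0,-0.005,0,0,0.008]
    - [0,0,-0.005,0,0,0.01]
    - [0,0,-0.005,0,0,0.01]
    - [0,0,-0.005,0,0,0.01]

```text
time_s: 17.7
tcp_pos: [637.6, -49.2, 145.1]
tool_rot: [3.023, 0.85, 0.0]
force: [-3.2, -0.1, 6.2]
opening: 17.1
grip_force: 61.7
```

```bash
python3 st.py
```

```text
17.7 [637.6 -49.2 145.1] yaw 31.4 q [ 0.43  0.41 -0.5   1.59  0.21  1.19 -1.14] open 17.1 F [-3.2 -0.1  6.2] M [-0.05  0.85  0.43] g 61.7 tilt [ 0.    -0.002 -1.   ]
```

The moment rises to about 0.4 N m with the rim about 5 mm below the entry level, so the cap is home. I'll ease the load, open the gripper and rise.

>>> move_arm:
  increments:
    - [0,0,-0.001,0,0,-0.002]
    - [0,0,-0.002,0,0,-0.004]
    - [0,0,-0.003,0,0,-0.006]
    - [0,0,-0.004,0,0,-0.008]
    - [0,0,-0.004,0,0,-0.01]
    - [0,0,-0.004,0,0,-0.012]
    - [0,0,-0.004,0,0,-0.012]
    - [0,0,-0.004,0,0,-0.012]

```text
time_s: 18.37
tcp_pos: [637.7, -49.2, 145.1]
tool_rot: [3.007, 0.906, 0.0]
force: [-2.8, -0.9, 5.9]
opening: 17.3
grip_force: 61.6
```

>>> move_arm:
  increments:
    - [0,0,0,0,0,0]
    - [0,0,0,0,0,0]
    - [0,0,0,0,0,0]
    - [0,0,0,0,0,0]
    - [0,0,0,0,0,0]
    - [0,0,0,0,0,0]
    - [0,0,0,0,0,0]
    - [0,0,0,0,0,0]
  claw: 0

```text
time_s: 19.03
tcp_pos: [637.6, -48.8, 144.5]
tool_rot: [3.008, 0.906, 0.0]
force: [-0.1, -0.5, -0.6]
opening: 42.7
grip_force: 0.0
```

>>> move_arm:
  increments:
    - [0,0,-0.03,0,0,0]
    - [0,0,-0.08,0,0,0]
    - [0,0,-0.15,0,0,0]
    - [0,0,-0.23,0,0,0]
    - [0,0,-0.32,0,0,0]
    - [0,0,-0.41,0,0,0]
    - [0,0,-0.48,0,0,0]
    - [0,0,-0.5,0,0,0]

```text
time_s: 19.7
tcp_pos: [639.2, -48.6, 249.4]
tool_rot: [3.006, 0.905, 0.009]
force: [0.4, 0.5, 0.6]
opening: 42.8
grip_force: 0.0
```

```bash
python3 look.py w3 cap 120; python3 st.py; python3 - <<'E'
from h import *
w=np.load("w.npz");im=w["image"].copy()
# rim home at 94.5: cup top z 122.5, wing top 153.5
for z,r in [(122.5,29),(94.5,29)]:
    q=np.array([proj(w,[637.4+r*np.cos(t),-48.8+r*np.sin(t),z]) for t in np.linspace(0,6.3,80)]);cv2.polylines(im,[q.astype(int)],True,(0,255,0))
s=cams.capture("scene");u,v=map(int,proj(s,(637,-48,115)))
b=s["image"].copy()[v-40:v+40,u-32:u+32]
cv2.imwrite("pics/end.png",np.hstack([im[60:360,170:470],cv2.resize(b,(240,300))]))
E
```

```text
19.7 [639.2 -48.6 249.4] yaw 33.5 q [ 0.44  0.34 -0.52  1.47  0.17  1.37 -1.07] open 42.8373019717154
cap 0.67 [317. 208.  82.  90.] [638.2 -48.9 120. ]
19.8 [638.4 -48.7 246.8] yaw 33.5 q [ 0.44  0.34 -0.52  1.47  0.17  1.37 -1.07] open 42.7 F [-0.8  0.4 -0.2] M [-0.03  0.    0.02] g 0.0 tilt [ 0.003 -0.001 -1.   ]
```

View pics/end.png

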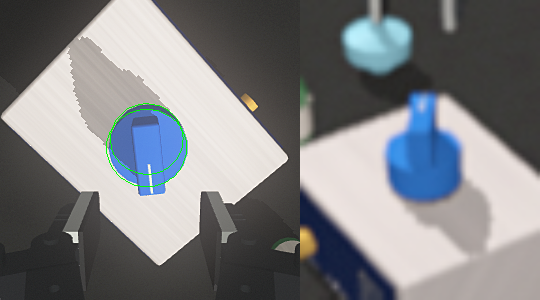

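The end picture shows the cap seated straight on the inlet at image (317,208), and it matches the fully-home outline. The gripper is clear.

```bash
python3 -c "
from h import *
print(workorder.finish_job())"
```

```text
the job is handed in; nothing more can be done
None
```

The blue cap is screwed onto the sensor inlet: it dropped into the thread turning backward, then went forward until the turning moment rose to about 0.4 N m. The wrist force readings stayed around 11 N or less, the gripper is clear, nothing else on the bench was touched, and the job was handed in at about 20 s.

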